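Unclamp the bending former and hold it up level

ROBOT

A 6-joint arm with a two-finger parallel gripper is mounted at the origin on the work surface. World frame = base frame: x ahead of the robot, y to its left, z up, the work surface at z = 0. Lengths are in m, angles in rad, forces in N, time in s.
With the tool pointing down it reaches from about 0.275 to 0.85 m from the base axis. Payload 19 kg.
Tool frame: the origin (TCP) lies on the centre line of the jaws, within the pads' length; the fingertips stand 14 mm ahead of it and the grasp point (between the pads) lies 5 mm behind it; x points along the fingers, y is the direction in which the jaws open and shut, and the axes are right-handed (so a half turn about x gives the same grasp; the last joint's range is limited). The gripper opens to 85 mm and grips with 20 to 120 N. Pads are 22 mm wide; open, the fingers measure 114 mm over their backs; the gripper's body (76 mm by 85 mm) begins 54 mm behind the grasp point. The pads swing forward as they close: fully open they stand 13 mm farther back than shut.
Start: joints at [-1.29, 0.15, 1.437, -0, 1.554, -0.134], TCP at [0.232, -0.526, 0.245] pointing down, gripper open.
Joint ranges: [-2.8, 2.8], [-0.68, 2.1], [0.12, 2.68], [-1.39, 4.53], [0.16, 2.79], [-2.81, 2.81]. Speed limits (rad/s): [1.89, 1.89, 2.22, 3.01, 3.01, 3.01].

INTERFACE

Orientations are given as a 3x3 rotation matrix whose columns are the frame's x, y, z axes.
In Python, from station import arm gives the robot as it stands.
- The arm moves only by the tool play_rows, never from a script. Its argument "deltas" is one flat list of numbers, 6 for each row, row after row: the shift along the world's x, y, z in mm, then the turn, a rotation vector about the world's x, y, z in rad. In form: [dx, dy, dz, wx, wy, wz, dx, dy, dz, wx, wy, wz, ...]. A call has 1 to 10 rows; each row shifts and turns the commanded pose from where the row before left it; what a row does not reach is not made up. A row lasts 1/10 s, in which the tool goes at most 50 mm and 8.59 degrees, less where a joint would pass 70% of its speed; a pose out of reach is approached as far as the arm can. A call is refused whole if a number of a shift passes 50 or a number of a turn 0.15, either way. A call with a gripper value outside its range is refused whole. "fingers" is the closure, from -1 (fully open) to 1 (shut), set as the call begins (left out, the last holds). The fingers move at their own pace and stop on an object; "newtons" is the grip in N (left out, the last holds). Time passes only in rows, so rows that do not move let the fingers close. It gives the time, the measured TCP pose, the force and the opening at its end, in the units of the state.
- arm.state(): the state, without advancing time (a new reading comes with each control period).
- arm.grab_frame(name): name is "scene" or "top"; returns a dict with "img" (480x640x3 uint8, red, green, blue), "depth" (480x640 float32, m along the optical axis (not along the pixel's ray), 0 where there is no reading), "fov_y" (degrees; the focal length in pixels is half the picture's height over the tangent of half this angle, whatever the lens; pixels are square), "cx", "cy" (the principal point, pixels), "rvec" (rotation vector, rad) and "tvec" (3), from world to camera coordinates, as OpenCV has them. Camera axes: x right, y down, z forward; pixel columns grow to the right and rows downward; lengths in m; the calibration is good to about 2 mm. A picture is of the moment at which its call begins.
- arm.close_job(): hands the job in, once; it reports no verdict.
The state is a dict: "time": time; "qpos": joint angles; "joint_vel": joint speeds; "tau": joint torques, N m; "tcp_pos": TCP position; "ee_rot": TCP orientation; "ft_force": force on the tool from outside, world axes, zero at the start; "ft_torque": the same for the moment, N m; "opening": opening from 0.0 (shut) to 1.0 (fully open).
Only numpy, scipy, OpenCV 4.12 (cv2) and the standard library are available. Lean on these libraries where they do the work, as an engineer would, in place of code of your own. Each camera call takes 0.05 s, during which the arm holds its last target. There are 200 camera calls.

TASK

Take the yellow-handled bending former out of its stand for inspection: turn the knob of its clamp about a quarter turn anticlockwise so that the red dog swings well clear of the former, then grip the former by its handle, lift it straight up out of the socket, and finish while still holding it in the gripper, steady and level, right above its socket with its foot about 10 cm above the top of the stand's block. Never tip it steeply, leave the blue-handled former clamped as it is, and do not disturb the other things on the bench.

Things in the scene. Friction and masses are not known exactly. Their poses are not given: they have to be found in the camera images.
- former_yellow: yellow-handled steel bending former, loose, the one to lift: shank 26 x 26 mm, 40 mm long, in the socket; above it a flange 70 x 70 x 10 mm resting on the block, a 40 mm roller and a bar handle. 115 mm tall, about 0.55 kg, balanced under the handle's middle. Origin: centre of the shank's foot, 10 mm above the bench when seated; z up, handle along x
- handle_yellow (a point): middle of the yellow plastic handle of former_yellow, where to grip it, 100 mm above the shank's foot. The handle is a bar 70 mm long (along x), 16 mm thick (y), 34 mm tall; its top is 15 mm above and its underside 19 mm below this point. Pinch it across its 16 mm from above. Axes as the former's
- stand_yellow: stand of former_yellow, bolted down: green base plate 110 x 215 x 8 mm, steel block 80 x 80 mm, top at 50 mm, with a 29 x 29 mm square socket 42 mm deep (1.5 mm play each side), and the clamp's post 105 mm from the socket along +y. Origin: on the bench under the socket's centre, z up
- socket_yellow (a point): centre of the socket's mouth, on the top of the block of stand_yellow, 50 mm above the bench. Axes as the stand's
- clamp_yellow (a joint): turn of the clamp of stand_yellow about its vertical post, rad, anticlockwise from above positive. At 0 the red dog points from the post to the former, 2 mm above its flange, and keeps it down. Found at 0 to 0.3; the dog leaves the flange at about 0.7; at 1.57 it points to the stand's +x; stop at 1.65. Turns with 0.06 N m and stays where left
- knob_yellow (a point): grip point of the black knob of the clamp of stand_yellow, on the turning axis, 102 mm above the bench. An upright bar 46 mm long (along the dog), 14 mm thick (across it); its top is 14 mm above, its underside 24 mm below this point. Its axes turn with the clamp: -y along the dog, x across the bar; at clamp angle 0 as the stand's
- dog_yellow (a point): tip of the red dog of stand_yellow, a bar 20 mm wide and 10 mm thick; the tip is 80 mm from the clamp's axis, 67 mm above the bench
- former_blue: blue-handled steel bending former, loose, to be left clamped: shank 26 x 26 mm, 40 mm long, in the socket; above it a flange 70 x 70 x 10 mm resting on the block, a 40 mm roller and a bar handle. 115 mm tall, about 0.55 kg, balanced under the handle's middle. Origin: centre of the shank's foot, 10 mm above the bench when seated; z up, handle along x
- handle_blue (a point): middle of the blue plastic handle of former_blue, where to grip it, 100 mm above the shank's foot. The handle is a bar 70 mm long (along x), 16 mm thick (y), 34 mm tall; its top is 15 mm above and its underside 19 mm below this point. Pinch it across its 16 mm from above. Axes as the former's
- stand_blue: stand of former_blue, bolted down: green base plate 110 x 215 x 8 mm, steel block 80 x 80 mm, top at 50 mm, with a 29 x 29 mm square socket 42 mm deep (1.5 mm play each side), and the clamp's post 105 mm from the socket along +y. Origin: on the bench under the socket's centre, z up
- socket_blue (a point): centre of the socket's mouth, on the top of the block of stand_blue, 50 mm above the bench. Axes as the stand's
- clamp_blue (a joint): turn of the clamp of stand_blue about its vertical post, rad, anticlockwise from above positive. At 0 the red dog points from the post to the former, 2 mm above its flange, and keeps it down. Found at 0 to 0.3; the dog leaves the flange at about 0.7; at 1.57 it points to the stand's +x; stop at 1.65. Turns with 0.06 N m and stays where left
- knob_blue (a point): grip point of the black knob of the clamp of stand_blue, on the turning axis, 102 mm above the bench. An upright bar 46 mm long (along the dog), 14 mm thick (across it); its top is 14 mm above, its underside 24 mm below this point. Its axes turn with the clamp: -y along the dog, x across the bar; at clamp angle 0 as the stand's
- dog_blue (a point): tip of the red dog of stand_blue, a bar 20 mm wide and 10 mm thick; the tip is 80 mm from the clamp's axis, 67 mm above the bench
- hook_bin: bystander, leave alone: open red steel bin 150 x 240 x 60 mm full of bent wire hooks, heavy; origin under its centre
- hammer: bystander, leave alone: wooden-handled hammer lying on the bench
- spanner: bystander, leave alone: spanner lying on the bench
- oil_can: bystander, leave alone: blue-banded can, 60 mm diameter, 140 mm tall; origin under its centre
- tin: bystander, leave alone: open aluminium tin, 80 mm diameter, 100 mm tall; origin under its centre
- tube_offcut: bystander, leave alone: short piece of steel tube standing on end, 48 mm diameter, 70 mm tall; origin under its centre
Things that resemble listed ones, but are neither listed nor needed, are in the scene too. Leave any green or orange look-alike of the former_yellow alone. What is shaped like the stand_yellow but orange or pink is not meant.

How it is judged:
By the outcome, as a careful person would: the job done as asked, in the order asked, and still so for the second after the job is handed in, while the arm keeps its last pose, push and grip.
It also fails if it takes over 53 s, if anything falls off the work surface, if the arm or the gripper's body presses on something with over 40 N, if the wrist force passes 120 N, or if a joint passes its speed limit or range.

## Working session

There is one attempt and no reset: what is moved stays moved. The work goes in short steps, Python scripts to look and compute and a tool call to move; the robot and the scene stay as the last step left them, time stands still between calls to the robot, and variables do not carry over. Pictures are saved under pics/ and viewed, about 8 in all and at most 12, crops included, and the job is handed in when it is done.

Besides the shell and the picture viewer there is one more tool, called after "Emit:" in YAML: its name, and indented under it one key for each argument. play_rows: Moves the arm, as the interface text tells. Its arguments: {"type":"object","properties":{"deltas":{"type":"array","items":{"type":"number"}},"fingers":{"type":"number"},"newtons":{"type":"number"}},"required":["deltas"]}

```bash
ls; mkdir -p pics; cat > h.py <<'E'
import numpy as np, cv2
from station import arm
def grab(n):
    f=arm.grab_frame(n); f['R']=cv2.Rodrigues(np.array(f['rvec'],float))[0]; f['t']=np.array(f['tvec'],float).ravel()
    f['f']=240/np.tan(np.radians(f['fov_y'])/2); return f
def world(f):
    v,u=np.mgrid[0:480,0:640]; d=f['depth']
    c=np.stack([(u-f['cx'])/f['f']*d,(v-f['cy'])/f['f']*d,d],-1)
    return (c-f['t'])@f['R']
def ray(f,u,v,z):
    o=-f['R'].T@f['t']; d=f['R'].T@np.array([(u-f['cx'])/f['f'],(v-f['cy'])/f['f'],1]); return o+d*(z-o[2])/d[2]
def proj(f,p):
    c=f['R']@np.array(p)+f['t']; return c[:2]/c[2]*f['f']+[f['cx'],f['cy']]
E
python3 - <<'E'
from h import *
for n in('scene','top'):
    f=grab(n); cv2.imwrite(f'pics/{n}0.png',f['img'][:,:,::-1]); print(n,-f['R'].T@f['t'],f['f'],f['R'][2])
print(arm.state())
E
```

```text
pics
scene [ 1.55491367 -0.43517861  1.05792266] 449.33885773911896 [-0.7008552   0.19938174 -0.68487146]
top [ 0.47620332 -0.13851793  1.60869104] 570.342425465978 [ 0.06780529 -0.01962244 -0.99750559]
{'time': 0.1, 'qpos': array([-1.28999295e+00,  1.50924422e-01,  1.43793570e+00,  1.32152527e-05,
        1.55381303e+00, -1.33999305e-01]), 'joint_vel': array([ 9.17077215e-05, -8.75645139e-04, -4.89258632e-03, -4.68508355e-04,
        4.74456029e-04, -9.37082802e-04]), 'tau': array([ 7.62624491e-03, -7.14379406e+01, -5.71795177e+01,  1.57270629e-04,
        7.08709122e-03, -1.55525947e-05]), 'tcp_pos': array([ 0.23165966, -0.52604709,  0.24475799]), 'ee_rot': array([[-2.86740399e-04,  4.03008991e-01, -9.15195974e-01],
       [ 1.04184124e-03, -9.15195395e-01, -4.03009062e-01],
       [-9.99999416e-01, -1.06904788e-03, -1.57447893e-04]]), 'ft_force': array([-0.24137671, -0.08699445,  0.27295476]), 'ft_torque': array([0.01472312, 0.0030841 , 0.06873762]), 'opening': 0.9996249086549387}
```

View pics/top0.png

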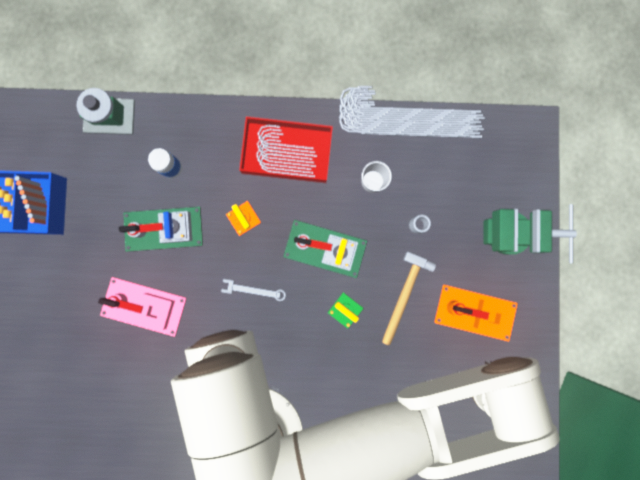

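View pics/scene0.png

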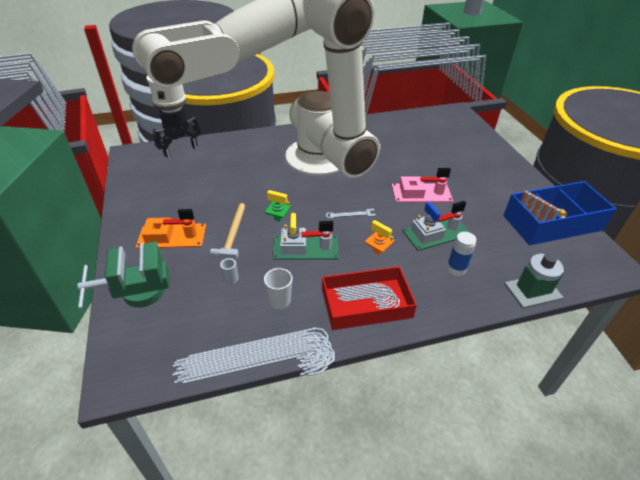

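The top view shows the yellow stand: handle at about (342,250), knob at about (302,241), with the red dog between them. The scene view has it at about (305,240). Next I'll measure it.

```bash
python3 - <<'E'
from h import *
f=grab('top'); hsv=cv2.cvtColor(f['img'],cv2.COLOR_RGB2HSV); W=world(f)
def mask(lo,hi,box):
    m=cv2.inRange(hsv,lo,hi); k=np.zeros_like(m); x0,y0,x1,y1=box; k[y0:y1,x0:x1]=255; return m&k
def big(m):
    c=max(cv2.findContours(m,cv2.RETR_EXTERNAL,cv2.CHAIN_APPROX_NONE)[0],key=cv2.contourArea)
    q=np.zeros_like(m); cv2.drawContours(q,[c],-1,255,-1); return c,q&m
B=(280,215,372,280)
for n,lo,hi,z in(('yellow',(22,120,120),(35,255,255),.125),('red',(0,150,90),(8,255,255),.072),('black',(0,0,0),(180,255,45),.116),('green',(60,80,40),(90,255,160),.008)):
    c,q=big(mask(lo,hi,B)); r=cv2.minAreaRect(c); P=W[q>0]; zz=P[:,2]; top=P[zz>np.percentile(zz,90)-.006]
    C=[ray(f,*p,z)[:2].round(4).tolist() for p in cv2.boxPoints(r)]
    print(n,cv2.contourArea(c),r,'z90',np.percentile(zz,[10,50,90]).round(4),'depth-mean',top.mean(0).round(4)); print('  ray ctr',ray(f,*r[0],z).round(4),C)
cr=cv2.resize(f['img'][205:290,275:380],None,fx=7,fy=7,interpolation=cv2.INTER_CUBIC); cv2.imwrite('pics/c.png',cr[:,:,::-1])
E
```

```text
yellow 135.5 ((340.5377502441406, 251.36793518066406), (6.730666637420654, 26.235864639282227), 15.945395469665527) z90 [0.1183 0.1243 0.1287] depth-mean [ 0.5117 -0.2226  0.14  ]
  ray ctr [ 0.5102 -0.222   0.125 ] [[0.4793, -0.205], [0.5454, -0.2221], [0.5411, -0.2391], [0.475, -0.2219]]
red 113.0 ((319.4615478515625, 244.6923065185547), (22.35723876953125, 6.6679487228393555), 11.309932708740234) z90 [0.0681 0.0726 0.0772] depth-mean [ 0.5274 -0.1693  0.0761]
  ray ctr [ 0.5277 -0.1677  0.072 ] [[0.524, -0.1365], [0.5417, -0.1395], [0.5315, -0.1989], [0.5138, -0.1959]]Traceback (most recent call last):
  File "<stdin>", line 10, in <module>
  File "<stdin>", line 6, in big
ValueError: max() iterable argument is empty
```

```bash
python3 - <<'E'
from h import *
f=grab('top'); hsv=cv2.cvtColor(f['img'],cv2.COLOR_RGB2HSV); W=world(f)
b=np.zeros((480,640),np.uint8); b[215:280,280:372]=255
for n,m,z in(('knob',((hsv[...,2]<75)&(W[...,2]>.085)).astype(np.uint8)*255,.116),('green',cv2.inRange(hsv,(60,80,40),(90,255,200)),.008)):
    m&=b; cs=cv2.findContours(m,cv2.RETR_EXTERNAL,cv2.CHAIN_APPROX_NONE)[0]
    for c in sorted(cs,key=cv2.contourArea)[-2:]:
        r=cv2.minAreaRect(c); print(n,cv2.contourArea(c),r,ray(f,*r[0],z).round(4)); print([ray(f,*p,z)[:2].round(4).tolist() for p in cv2.boxPoints(r)])
cr=cv2.resize(f['img'][205:290,275:380],None,fx=7,fy=7,interpolation=cv2.INTER_CUBIC); cv2.imwrite('pics/c.png',cr[:,:,::-1])
E
```

```text
knob 29.5 ((302.0, 240.5), (14.631509780883789, 3.2879798412323), 9.462322235107422) [ 0.5359 -0.1209  0.116 ]
[[0.5343, -0.1013], [0.5428, -0.1025], [0.5376, -0.1404], [0.5291, -0.1393]]
green 2837.0 ((324.84906005859375, 248.52828979492188), (76.09774017333984, 38.73567199707031), 15.94539737701416) [ 0.5196 -0.1843  0.008 ]
[[0.4934, -0.0676], [0.5988, -0.0942], [0.5459, -0.3016], [0.4407, -0.2741]]
```

View pics/c.png

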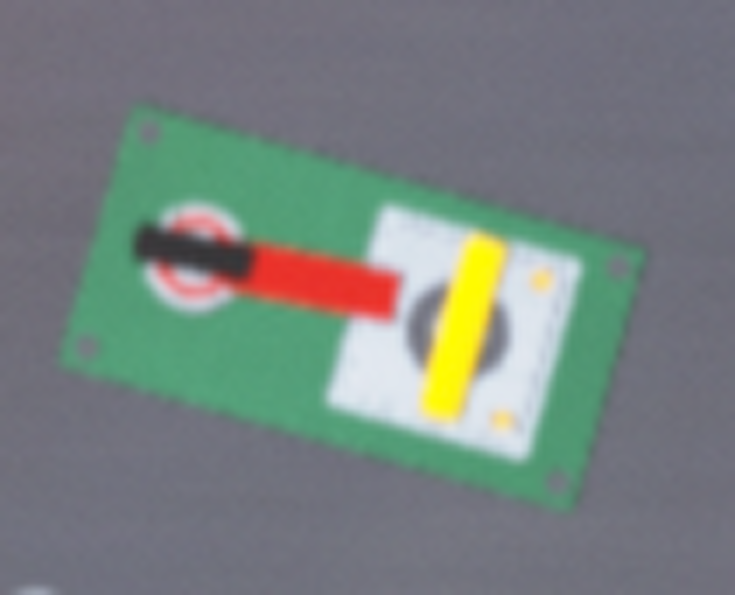

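The crop shows the knob at about (302,241) and the handle at about (340.5,251). The plate, handle and knob measurements agree: knob to handle is 104 mm against 105 mm given, stand yaw is about -0.25, and the clamp is at about 0.1 rad. I'll move above the knob.

Emit:
play_rows:
  deltas: [30,40,0,0,0,0.1,30,40,0,0,0,0.1,30,40,0,0,0,0.1,30,40,0,0,0,0.1,30,40,0,0,0,0.1,30,40,0,0,0,0.1,30,40,0,0,0,0.1,30,40,0,0,0,0.1,30,40,0,0,0,0.1,30,40,0,0,0,0.1]
  fingers: -1
  newtons: 30

```text
time: 1.2
tcp_pos: [0.5325, -0.1242, 0.2453]
ee_rot: [[0.0, 0.989, -0.151], [-0.0, -0.151, -0.989], [-1.0, 0.0, 0.0]]
ft_force: [0.1, -0.3, 0.6]
opening: 0.998
```

Emit:
play_rows:
  deltas: [0,0,0,0,0,0,0,0,0,0,0,0,0,0,0,0,0,0]

```text
time: 1.5
tcp_pos: [0.5313, -0.1268, 0.2451]
ee_rot: [[-0.001, 0.988, -0.157], [-0.0, -0.157, -0.988], [-1.0, -0.001, 0.0]]
ft_force: [0.7, -0.2, 0.8]
opening: 1.003
```

```bash
python3 - <<'E'
from h import *
f=grab('scene'); im=f['img'].copy()
x0,y0=260,190; cr=cv2.resize(im[y0:y0+80,x0:x0+100],None,fx=8,fy=7,interpolation=cv2.INTER_CUBIC)
K=np.array([.536,-.121]);H=np.array([.510,-.222]);d=np.array([-.155,-.988]);hx=np.array([.969,-.247])
for p in [[*(K+s*.023*d),z] for s in(-1,1) for z in(.116,.078)]+[[*(H+s*.035*hx),z] for s in(-1,1) for z in(.125,.091)]+[[*(K+.08*d),.067]]:
    u=proj(f,p); cv2.circle(cr,(int((u[0]-x0+.5)*8),int((u[1]-y0+.5)*7)),3,(0,255,255),-1)
cv2.imwrite('pics/s1.png',cr[:,:,::-1])
E
```

```text
(no output)
```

View pics/s1.png

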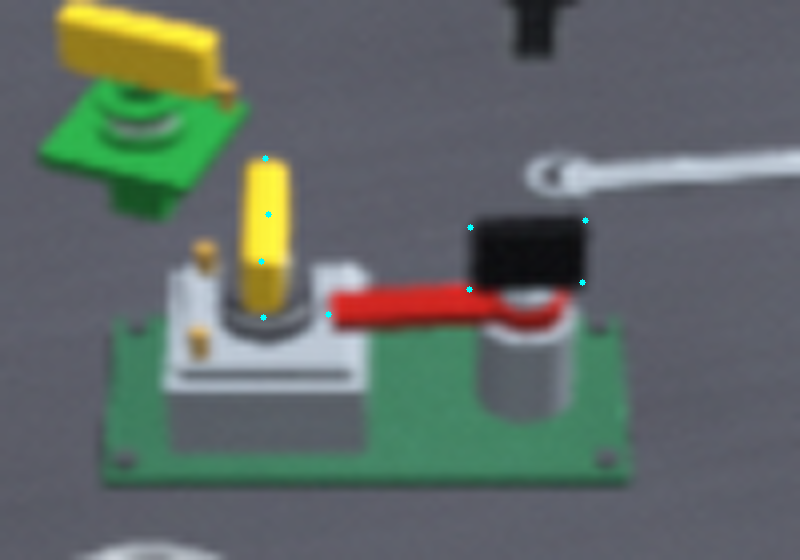

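The scene view agrees with the projected points to about 1 mm (knob at crop 470-587, handle at 245-290). Now I'll descend onto the knob and close.

Emit:
play_rows:
  deltas: [5,6,-28,0,0,0,0,0,-40,0,0,0,0,0,-40,0,0,0,0,0,-30,0,0,0,0,0,-10,0,0,0,0,0,0,0,0,0,0,0,0,0,0,0]

```text
time: 2.25
tcp_pos: [0.5372, -0.121, 0.0989]
ee_rot: [[0.002, 0.988, -0.156], [-0.001, -0.156, -0.988], [-1.0, 0.002, 0.0]]
ft_force: [0.8, -0.6, 0.3]
opening: 1.0
```

Emit:
play_rows:
  deltas: [0,0,0,0,0,0,0,0,0,0,0,0,0,0,0,0,0,0,0,0,0,0,0,0,0,0,0,0,0,0,0,0,0,0,0,0,0,0,0,0,0,0,0,0,0,0,0,0]
  fingers: 1
  newtons: 25

```text
time: 3.05
tcp_pos: [0.5374, -0.1202, 0.0976]
ee_rot: [[0.002, 0.988, -0.155], [-0.0, -0.155, -0.988], [-1.0, 0.002, -0.0]]
ft_force: [7.1, 0.9, 0.7]
opening: 0.158
```

The knob is gripped (opening about 13.5 mm). Next, the turn.

Emit:
play_rows:
  deltas: [0,0,0,0,0,0.07,0,0,0,0,0,0.07,0,0,0,0,0,0.07,0,0,0,0,0,0.07,0,0,0,0,0,0.07,0,0,0,0,0,0.07,0,0,0,0,0,0.07,0,0,0,0,0,0.07,0,0,0,0,0,0.07,0,0,0,0,0,0.07]

```text
time: 4.05
tcp_pos: [0.5375, -0.1202, 0.0976]
ee_rot: [[0.002, 0.854, 0.52], [-0.0, 0.52, -0.854], [-1.0, 0.001, 0.001]]
ft_force: [6.7, 1.4, 0.1]
opening: 0.156
```

Emit:
play_rows:
  deltas: [0,0,0,0,0,0.07,0,0,0,0,0,0.07,0,0,0,0,0,0.07,0,0,0,0,0,0.07,0,0,0,0,0,0.07,0,0,0,0,0,0.07,0,0,0,0,0,0.07,0,0,0,0,0,0.07,0,0,0,0,0,0.07,0,0,0,0,0,0.07]

```text
time: 5.05
tcp_pos: [0.5375, -0.1203, 0.0976]
ee_rot: [[0.002, 0.318, 0.948], [-0.0, 0.948, -0.318], [-1.0, 0.0, 0.002]]
ft_force: [6.7, 0.7, -1.2]
opening: 0.161
```

Emit:
play_rows:
  deltas: [0,0,0,0,0,0.03,0,0,0,0,0,0,0,0,0,0,0,0]

```text
time: 5.35
tcp_pos: [0.5375, -0.1202, 0.0976]
ee_rot: [[0.002, 0.292, 0.956], [-0.0, 0.956, -0.292], [-1.0, 0.0, 0.002]]
ft_force: [6.6, 0.7, -0.6]
opening: 0.155
```

Emit:
play_rows:
  deltas: [0,0,0,0,0,0,0,0,0,0,0,0,0,0,0,0,0,0,0,0,0,0,0,0,0,0,0,0,0,0]
  fingers: -1

```text
time: 5.85
tcp_pos: [0.5367, -0.1203, 0.0972]
ee_rot: [[-0.0, 0.293, 0.956], [-0.0, 0.956, -0.293], [-1.0, -0.0, -0.0]]
ft_force: [-0.9, 0.3, -0.1]
opening: 0.987
```

Emit:
play_rows:
  deltas: [0,0,20,0,0,0,0,0,30,0,0,0,0,0,40,0,0,0,0,0,30,0,0,0,0,0,0,0,0,0,0,0,0,0,0,0]

```text
time: 6.45
tcp_pos: [0.5368, -0.1202, 0.2174]
ee_rot: [[0.001, 0.292, 0.956], [-0.0, 0.956, -0.292], [-1.0, -0.0, 0.001]]
ft_force: [-0.9, -1.0, -0.3]
opening: 1.001
```

```bash
python3 - <<'E'
from h import *
f=grab('scene'); cv2.imwrite('pics/s2.png',cv2.resize(f['img'][150:270,220:380],None,fx=5,fy=5,interpolation=cv2.INTER_CUBIC)[:,:,::-1])
E
```

```text
(no output)
```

View pics/s2.png

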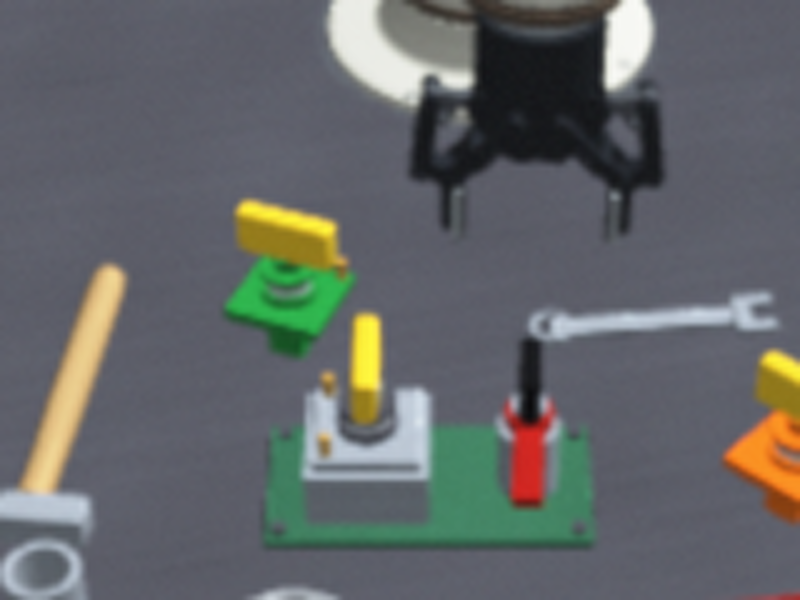

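The red dog (crop about (528,460)) now points to the stand's +x, well clear of the former, and nothing else has moved. Next I'll go above the handle and descend.

Emit:
play_rows:
  deltas: [-6,-25,0,0,0,0.015,-6,-25,0,0,0,0.015,-6,-25,0,0,0,0.014,-7,-26,0,0,0,0,0,0,0,0,0,0,0,0,-40,0,0,0,0,0,-40,0,0,0,0,0,-20,0,0,0,0,0,-8,0,0,0,0,0,0,0,0,0]

```text
time: 7.5
tcp_pos: [0.5113, -0.2206, 0.1081]
ee_rot: [[-0.002, 0.25, 0.968], [0.001, 0.968, -0.25], [-1.0, 0.001, -0.002]]
ft_force: [0.3, 0.1, 1.0]
opening: 0.997
```

Emit:
play_rows:
  deltas: [0,0,0,0,0,0,0,0,0,0,0,0]

```text
time: 7.7
tcp_pos: [0.5123, -0.2214, 0.1105]
ee_rot: [[0.002, 0.25, 0.968], [-0.001, 0.968, -0.25], [-1.0, -0.001, 0.002]]
ft_force: [0.1, -0.3, 0.8]
opening: 1.002
```

Emit:
play_rows:
  deltas: [0,0,-1,0,0,0,0,0,0,0,0,0,0,0,0,0,0,0,0,0,0,0,0,0,0,0,0,0,0,0,0,0,0,0,0,0,0,0,0,0,0,0,0,0,0,0,0,0]
  fingers: 1
  newtons: 30

```text
time: 8.5
tcp_pos: [0.5117, -0.2214, 0.1083]
ee_rot: [[0.0, 0.25, 0.968], [-0.0, 0.968, -0.25], [-1.0, -0.0, 0.0]]
ft_force: [-0.5, -2.6, 0.9]
opening: 0.184
```

The grip is good (opening about 15.6 mm, 2.6 N sideways). I'll firm up the grip and lift 140 mm in total, which brings the foot from 10 mm to 150 mm.

Emit:
play_rows:
  deltas: [0,0,0,0,0,0,0,0,0,0,0,0,0,0,3,0,0,0,0,0,5,0,0,0,0,0,6,0,0,0,0,0,6,0,0,0]
  newtons: 70

```text
time: 9.1
tcp_pos: [0.5117, -0.2211, 0.1287]
ee_rot: [[-0.0, 0.25, 0.968], [0.0, 0.968, -0.25], [-1.0, 0.0, -0.0]]
ft_force: [1.0, -0.7, -4.4]
opening: 0.178
```

Emit:
play_rows:
  deltas: [0,0,10,0,0,0,0,0,14,0,0,0,0,0,15,0,0,0,0,0,16,0,0,0,0,0,17,0,0,0,0,0,17,0,0,0,0,0,14,0,0,0,0,0,10,0,0,0,0,0,5,0,0,0,0,0,2,0,0,0]

```text
time: 10.1
tcp_pos: [0.5117, -0.2212, 0.2486]
ee_rot: [[0.0, 0.25, 0.968], [-0.0, 0.968, -0.25], [-1.0, -0.0, 0.0]]
ft_force: [0.3, -0.3, -5.5]
opening: 0.176
```

Emit:
play_rows:
  deltas: [0,0,0,0,0,0,0,0,0,0,0,0,0,0,0,0,0,0,0,0,0,0,0,0,0,0,0,0,0,0]

```text
time: 10.6
tcp_pos: [0.5117, -0.2212, 0.2481]
ee_rot: [[-0.0, 0.25, 0.968], [0.0, 0.968, -0.25], [-1.0, -0.0, -0.0]]
ft_force: [0.2, -0.7, -4.6]
opening: 0.173
```

```bash
python3 - <<'E'
from h import *
f=grab('scene'); im=f['img']; x0,y0=220,130
cr=cv2.resize(im[y0:y0+120,x0:x0+160],None,fx=5,fy=5,interpolation=cv2.INTER_CUBIC)
S=np.array([.5117,-.2214]);hx=np.array([.969,-.247]);hy=np.array([.247,.969])
for s in(-1,1):
    for p in([*(S+s*.013*hy+.013*hx),.15],[*(S+s*.035*hy+.035*hx),.19]):
        u=proj(f,p); cv2.circle(cr,(int((u[0]-x0+.5)*5),int((u[1]-y0+.5)*5)),3,(0,255,255),-1)
cv2.imwrite('pics/s3.png',cr[:,:,::-1]); print({k:arm.state()[k] for k in('time','tcp_pos','ft_force','ft_torque','opening')})
E
```

```text
{'time': 10.65, 'tcp_pos': array([ 0.51165484, -0.22120645,  0.24815724]), 'ft_force': array([-0.27563845,  0.13157523, -4.84913924]), 'ft_torque': array([ 0.0662946 ,  0.0272342 , -0.02256886]), 'opening': 0.17309841148457641}
```

View pics/s3.png

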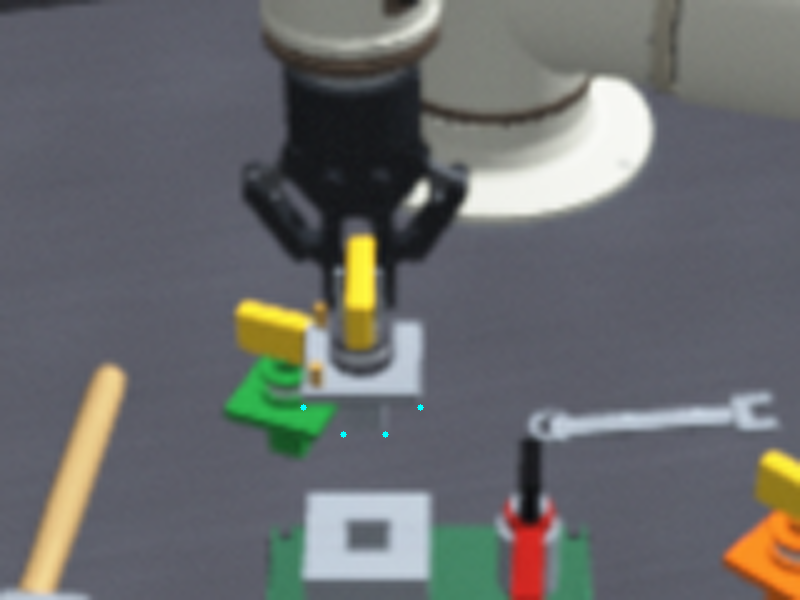

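The former hangs level and straight above its socket, with its foot at the predicted pixels (crop y≈434, 150 mm above the bench). The dog is still clear, so I'm handing in.

```bash
python3 -c "
from station import arm
print(arm.close_job())"
```

```text
the job is handed in; nothing more can be done
None
```

I turned the yellow stand's knob 1.43 rad anticlockwise, which put the clamp at about 1.52 rad with the dog pointing to the stand's +x, well clear of the former. I then gripped the yellow former by its handle, lifted it 140 mm straight up, and handed in while holding it at 70 N.

- **Last checks:** The load on the wrist was about 4.8 N, near the former's weight. The opening was about 15 mm on the 16 mm handle. In the last picture the former was level above its socket, with its foot about 100 mm above the block. It was about 10.7 s on the robot's clock, out of the 53 s allowed.
- **Bystanders:** Nothing near the yellow stand had moved in the last close-ups. I did not re-image the blue stand or the far side of the bench after the lift, but the arm never went near them.
- **Disagreements:** While gripped, the knob pushed back sideways with about 7 N, from a position error of about 1 mm. I saw no other disagreement.

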